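# Page the cold store from the steward's desk

## Task

Make a call to the cold store on the paging console: push in the green zone key until it stays down, then press the round yellow chime key right down and let it come back up, and then press the wide red talk bar right down and finish while still holding it down with the fingers. Only press the keys with the fingertips, and press no other zone key; do not grip, lift or shift the console, and leave the water bottle, the two glasses and the bottle opener standing or lying where they are.

Things in the scene. Friction and masses are not known exactly. Their poses are not given: they have to be found in the camera images.
- console: dark grey paging console, loose (1.8 kg): wedge 190 mm deep (x), 290 mm wide (y), 36 mm high in front, 66 mm behind; the deck rises 9 degrees to the rear. Origin: centre of its underside; x front to rear, y left, z up; its front faces the robot (yaw within 0.3 rad). Rear row: four zone keys at 45 mm pitch; chime key and talk bar 74 mm nearer the front
- mic_head (a point): centre of the black head (30 mm thick, 50 mm long) of the microphone, about 0.22 m above the table at the console's left; part of the console. Its thin rigid gooseneck runs down to the rear left corner of the deck (60 mm behind and 105 mm left of the console's origin). Keep gripper and arm off it
- zone_green_top (a point): centre of the top face of the green square-cornered zone key, 24 mm wide (console y) by 20 mm (console x), second from the left in the rear row, for the cold store. The point moves with the key; its z axis points straight out of the sloping deck, x up the slope to the rear, y to the left. The top stands 9 mm above the deck when up and 4 mm when right down
- zone_white_top (a point): centre of the top face of the white square-cornered zone key, 24 mm wide (console y) by 20 mm (console x), first from the left in the rear row; not to be pressed. The point moves with the key; its z axis points straight out of the sloping deck, x up the slope to the rear, y to the left. The top stands 9 mm above the deck when up and 4 mm when right down
- zone_blue_top (a point): centre of the top face of the blue square-cornered zone key, 24 mm wide (console y) by 20 mm (console x), third from the left in the rear row; not to be pressed. The point moves with the key; its z axis points straight out of the sloping deck, x up the slope to the rear, y to the left. The top stands 9 mm above the deck when up and 4 mm when right down
- zone_grey_top (a point): centre of the top face of the grey square-cornered zone key, 24 mm wide (console y) by 20 mm (console x), fourth from the left in the rear row; not to be pressed. The point moves with the key; its z axis points straight out of the sloping deck, x up the slope to the rear, y to the left. The top stands 9 mm above the deck when up and 4 mm when right down
- chime_top (a point): centre of the top face of the round yellow chime key, 28 mm in diameter, left in the front row. The point moves with the key; its z axis points straight out of the sloping deck, x up the slope to the rear, y to the left. The top stands 9 mm above the deck when up and 4 mm when right down
- talk_top (a point): centre of the top face of the wide red talk bar, 100 mm wide (console y) by 32 mm (console x), right in the front row; it goes down evenly wherever it is pressed. The point moves with the key; its z axis points straight out of the sloping deck, x up the slope to the rear, y to the left. The top stands 9 mm above the deck when up and 4 mm when right down
- zone_green (a joint): how far the green key is pushed in: 0 out, 0.005 m right down. It has no return spring: about 2.5 N moves it and it stays where it is left
- zone_white (a joint): the same for the white zone key (0 out, 0.005 m in, stays where it is left)
- zone_blue (a joint): the same for the blue zone key
- zone_grey (a joint): the same for the grey zone key
- chime (a joint): how far the chime key is pressed: 0 up, 0.005 m right down; a spring key: starts to move at 1.5 N, right down at 5 N, comes back up by itself
- talk (a joint): how far the talk bar is pressed: 0 up, 0.005 m right down; sprung like the chime key (1.5 N to start, 5 N right down), comes up as soon as it is let go
- water_bottle: closed clear plastic water bottle with a white cap and paper label, 66 mm in diameter, 210 mm high, standing to the left or right of the console; origin at the centre of its foot, z up
- glass_a: empty clear tasting glass, 68 mm across the rim, 92 mm high, standing on the side of the console where the bottle is not; origin at the centre of its foot, z up
- glass_b: another such glass, standing behind the console; origin at the centre of its foot, z up
- opener: flat steel bottle opener with a black rubber grip, 120 by 40 mm, up to 9 mm thick, lying in front of the console; origin under its centre, its length along its y
Not all that is in view belongs to the job. There is more than one size of the opener; the job needs the smallest.

How it is judged:
By the outcome, as a careful person would: the job done as asked, in the order asked, and still so for the second after the job is handed in, while the arm keeps its last pose, push and grip.
It also fails if it takes over 45 s, if anything falls off the work surface, if the arm or the gripper's body presses on something with over 40 N, if the wrist force passes 120 N, or if a joint passes its speed limit or range.

## Robot

A 6-joint arm with a two-finger parallel gripper is mounted at the origin on the work surface. World frame = base frame: x ahead of the robot, y to its left, z up, the work surface at z = 0. Lengths are in mm, angles in rad, forces in N, time in s.
With the tool pointing down it reaches from about 350 to 975 mm from the base axis. Payload 7.1 kg.
Tool frame: the origin (TCP) lies midway between the tips of the shut fingers; the grasp point (between the pads) lies 19 mm behind it (ctrl.grip_point_offset is the distance from the TCP to the grasp point, in mm); z points along the fingers, y is the line along which they close (so a half turn about z gives the same grasp; the last joint's range is limited). The gripper opens to 88 mm and grips with 3 to 60 N. Pads are 20 mm wide; open, the fingers measure 115 mm over their backs; the gripper's body (75 mm by 178 mm) begins 61 mm behind the grasp point.
Start: joints at [-1.359, 0.423, 1.63, -0, 1.089, -0.019], TCP at [142.992, -608.406, 222.675] pointing down, gripper open.
Joint ranges: [-3, 3], [-0.9, 2.11], [0.09, 2.58], [-1.31, 4.45], [0.11, 2.69], [-2.54, 2.54]. Speed limits (rad/s): [2.39, 2.39, 3.01, 3.14, 3.14, 3.14].

## Interface

Orientations are given as a rotation vector (axis times angle).
In Python, from workcell import get_obs, optics, close_job, spotter, ctrl gives the robot as it stands. The module is installed in compiled form; this text tells all that it offers.
- The arm moves only by the tool move_arm, never from a script. Its argument "rows" is a list of rows, each a list of 5 numbers: the shift along the tool's x, y, z in cm, then the turn about the tool's z in degrees, then the opening in per cent of the stroke, from 0 (shut) to 100 (fully open). A call has 1 to 10 rows; each row shifts and turns the commanded pose from where the row before left it, along the tool's axes as they then stand; what a row does not reach is not made up. A row lasts 1/8 s, in which the tool goes at most 62.5 mm and 10.7 degrees, less where a joint would pass 70% of its speed; a pose out of reach is approached as far as the arm can. A call with a gripper value outside its range is refused whole. The fingers move at their own pace and stop on an object; the grip force is fixed at half the most. Time passes only in rows, so rows that do not move let the fingers close. It gives the time, the measured TCP pose, the force, the opening and the grip force at its end, in the units of the state.
- get_obs(): the state, without advancing time (a new reading comes with each control period).
- optics.get_image(name): name is "scene" or "top" or "wrist"; returns the picture (400x640x3 uint8, blue, green, red); there is no depth.
- optics.calibration(name): a dict with "camera_matrix" (3x3 intrinsics, pixels), "distortion" ([k1, k2, p1, p2, k3] as OpenCV has them; the pictures are not rectified), "xyz" and "orientation" of the camera in the world. Camera axes: x right, y down, z forward; pixel columns grow to the right and rows downward; lengths in mm; the calibration is good to about 2 mm. A picture is of the moment at which its call begins: read the wrist's pose just before it. calibration takes no time and is no camera call; for the wrist camera it gives the pose at the moment of the call.
- close_job(): hands the job in; it is judged then, once.
Trained networks look in the newest picture that a camera, given by its name, has taken for a name from the list of things; names that differ only in an ending like _2 or _b are one class to them, and where a whole thing is asked for, a point or a joint stands for the part that bears it (a point fixed in the world has none). Each returns a list of dicts, best first, with "conf" (0 to 1); they miss things now and then, are a little off and sometimes report something else, mostly with a low value. They report only what shows in the picture. A call takes as long as a camera call. They do not tell look-alikes from the thing itself.
- spotter.find_in(camera, label): "point" ([column, row] in pixels, amid what is visible of it).
- spotter.regions_of(camera, label): "region" (400x640 bool, what is visible of it) and "point" ([column, row] in pixels, amid what is visible of it).
The state is a dict: "t": time; "qpos": joint angles; "qvel": joint speeds; "joint_torque": joint torques, N m; "ee_pos": TCP position; "orientation": TCP orientation; "ft_force": force on the tool from outside, world axes, zero at the start; "moment": the same for the moment, N m; "width": finger opening in mm; "grasp_force": force on a finger pad.
Only numpy, scipy, OpenCV 4.12 (cv2) and the standard library are available. Lean on these libraries where they do the work, as an engineer would, in place of code of your own. Each camera call takes 0.05 s, during which the arm holds its last target. There are 200 camera calls.

## Working session

There is one attempt and no reset: what is moved stays moved. The work goes in short steps, Python scripts to look and compute and a tool call to move; the robot and the scene stay as the last step left them, time stands still between calls to the robot, and variables do not carry over. Pictures are saved under pics/ and viewed, at most 10 in all, crops included, and the job is handed in when it is done.

Besides the shell and the picture viewer there is one more tool, called after "Call:" as name(argument=value, ...), one argument or row to a line, values as JSON. move_arm: Moves the arm, as the interface text tells. Its arguments: {"type":"object","properties":{"rows":{"type":"array","items":{"type":"array","items":{"type":"number"}}}},"required":["rows"]}

```bash
mkdir -p pics
cat > h.py <<'E'
import numpy as np, cv2
from scipy.spatial.transform import Rotation as R
from workcell import get_obs, optics, close_job, spotter, ctrl
def cal(n):
    c=optics.calibration(n); o=np.array(c["orientation"],float)
    M=R.from_rotvec(o).as_matrix() if o.size==3 else o.reshape(3,3)
    return np.array(c["camera_matrix"],float),np.array(c["distortion"],float),np.array(c["xyz"],float),M
def ray(C,px):
    K,d,t,M=C
    u=cv2.undistortPoints(np.array([[px]],float),K,d)[0,0]
    v=M@np.array([u[0],u[1],1]); return t,v/np.linalg.norm(v)
def atz(C,px,z):
    t,v=ray(C,px); return t+v*(z-t[2])/v[2]
def proj(C,P):
    K,d,t,M=C
    return cv2.projectPoints(np.atleast_2d(P).astype(float)@np.eye(3),cv2.Rodrigues(M.T)[0],-M.T@t,K,d)[0][:,0]
E
python3 - <<'E'
from h import *
ims=[]
for n in ("scene","top"):
    im=optics.get_image(n); cv2.imwrite(f"pics/{n}0.png",im)
    C=cal(n); print(n,C[2],C[3][:,2])
    for l in ["zone_green_top","zone_white_top","zone_blue_top","zone_grey_top","chime_top","talk_top","mic_head","water_bottle","glass_a","opener"]:
        print(l,[(np.round(r["point"],1).tolist(),round(r["conf"],2)) for r in spotter.find_in(n,l)[:3]])
print(get_obs())
E
```

```text
scene [1273.01032314 -217.69269544  893.01851751] [-0.67493177  0.22419101 -0.70299751]
zone_green_top [([331.2, 229.9], 0.47)]
zone_white_top []
zone_blue_top [([341.2, 233.1], 0.61), ([345.6, 211.0], 0.58), ([319.8, 230.7], 0.44)]
zone_grey_top [([239.8, 225.5], 0.75), ([306.1, 238.2], 0.43), ([318.8, 232.6], 0.4)]
chime_top [([236.6, 228.2], 0.68), ([343.2, 212.7], 0.57)]
talk_top [([314.3, 220.2], 0.74)]
mic_head [([340.7, 233.8], 0.76)]
water_bottle [([236.7, 228.5], 0.87), ([314.9, 216.8], 0.21)]
glass_a [([380.3, 269.1], 0.85), ([422.9, 210.9], 0.65)]
opener [([304.0, 203.3], 0.77), ([347.9, 177.0], 0.7), ([342.9, 230.7], 0.59)]
top [ 461.47643005   20.14147053 1319.18357479] [ 0.09038867  0.02570381 -0.99557481]
zone_green_top [([319.8, 204.8], 0.64)]
zone_white_top [([306.7, 201.9], 0.43), ([355.5, 202.1], 0.33)]
zone_blue_top [([337.6, 206.3], 0.64)]
zone_grey_top [([338.6, 205.0], 0.59), ([357.4, 203.8], 0.44)]
chime_top [([298.9, 229.3], 0.44)]
talk_top [([335.5, 233.6], 0.58)]
mic_head [([316.7, 212.1], 0.66), ([337.1, 233.7], 0.24)]
water_bottle [([418.3, 230.2], 0.9), ([338.1, 233.5], 0.48)]
glass_a [([299.4, 143.8], 0.96), ([217.5, 200.7], 0.55)]
opener [([333.5, 271.0], 0.96), ([397.1, 304.2], 0.9), ([264.3, 300.4], 0.89)]
{'t': 1.1, 'qpos': array([-1.35898627e+00,  4.23062922e-01,  1.62991201e+00,  3.80188195e-05,
        1.08859643e+00, -1.89858320e-02]), 'qvel': array([ 0.00102453, -0.00107279,  0.0001542 ,  0.00076616, -0.00038953,
        0.00110302]), 'joint_torque': array([ 1.15618357e-03, -5.44577587e+01, -2.74041814e+01,  6.44140248e-02,
        1.69444608e-02, -2.84360823e-05]), 'ee_pos': array([ 143.01009419, -608.39920722,  222.69350126]), 'orientation': array([3.12068341e+00, 3.61699669e-01, 5.58838472e-05]), 'ft_force': array([ 0.51905917,  0.11077516, -0.01778869]), 'moment': array([ 0.03643832, -0.02708257,  0.01393272]), 'grasp_force': 0.0, 'width': 87.9740810587555}
```

View pics/scene0.png

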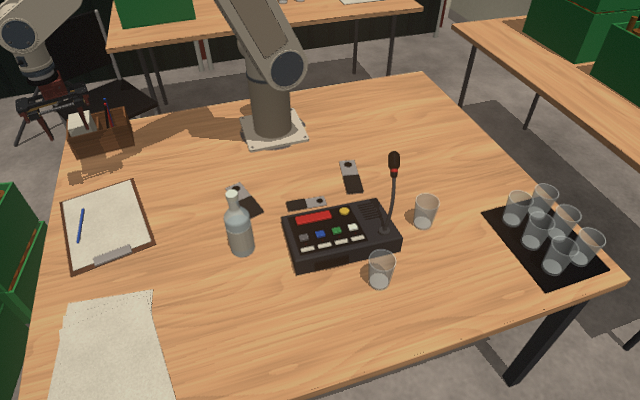

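View pics/top0.png

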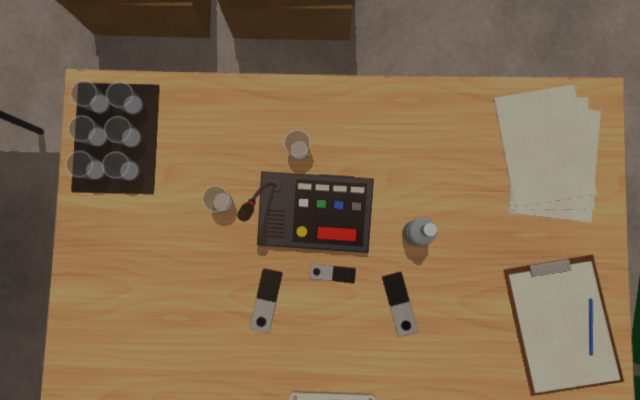

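The top view shows the console upright: white (304,202), green (321,203), blue (339,205), grey (356,206), chime (302,231), talk (337,234), mic head (246,210), bottle (421,231). The scene view agrees. The spotter is coarse here, so I'll refine with colour centroids in both pictures and triangulate.

```bash
cat > fit.py <<'E'
from h import *
from scipy.optimize import least_squares
seeds={"top":dict(green=(321,203),blue=(339,205),chime=(302,231),talk=(337,234),white=(304,202),mic=(246,210)),
"scene":dict(green=(337,230),blue=(320,234),chime=(344,211),talk=(313,217),white=(353,227),mic=(394,160))}
def cent(im,c,s):
    h=cv2.cvtColor(im,cv2.COLOR_BGR2HSV).astype(int);H,S,V=h[...,0],h[...,1],h[...,2]
    m={"green":(H>45)&(H<85)&(S>110)&(V>60),"blue":(H>95)&(H<130)&(S>110)&(V>60),"chime":(H>20)&(H<35)&(S>140)&(V>80),
       "talk":((H<6)|(H>174))&(S>150)&(V>80),"white":(S<60)&(V>130),"mic":(V<45)}[c]
    n,l,st,ce=cv2.connectedComponentsWithStats(m.astype(np.uint8))
    d=[(np.hypot(*(ce[i]-s)),i) for i in range(1,n) if st[i,4]>5]
    d,i=min(d); return ce[i],st[i,4],d
if __name__=="__main__":
    C={n:cal(n) for n in seeds}; P={}; obs=[]
    for c in seeds["top"]:
        A=[];b=[]
        for n in seeds:
            im=cv2.imread(f"pics/{n}0.png"); p,a,d=cent(im,c,np.array(seeds[n][c]))
            if c=="mic": p=np.array(seeds[n][c])
            t,v=ray(C[n],p);Q=np.eye(3)-np.outer(v,v);A.append(Q);b.append(Q@t)
            print(c,n,np.round(p,1),a,round(d,1),end=" ")
            if c!="mic": obs.append((n,c,p))
        P[c]=np.linalg.solve(sum(A),sum(b)); print(np.round(P[c],1))
    # console pose fit: zone keys at (xz, y0+45*(..)), front row xz-74*cos9
    c9,s9=np.cos(np.radians(9)),np.sin(np.radians(9))
    def pts(q):
        x,y,yaw,xz,y0,yc,yt=q; r=R.from_euler('z',yaw).as_matrix()
        L=dict(white=(xz,y0+45),green=(xz,y0),blue=(xz,y0-45),chime=(xz-74*c9,yc),talk=(xz-74*c9,yt))
        return {k:np.array([x,y,0])+r@np.array([a-9*s9,b,51+a*np.tan(np.radians(9))+9*c9]) for k,(a,b) in L.items()}
    f=lambda q:np.concatenate([proj(C[n],pts(q)[c])[0]-p for n,c,p in obs]+[[(q[3]-30)/20,(q[4])/20]])
    g=lambda q:f(q)
    r=least_squares(g,[P["green"][0]-30,P["green"][1]+10,0,30,-10,40,-50],loss="soft_l1")
    print(np.round(r.x,3),np.round(r.fun,1))
    for k,v in pts(r.x).items(): print(k,np.round(v,1))
    for n,px in (("bottle cap",(430,229)),("bottle body",(421,231))): print(n,atz(C["top"],px,205 if "cap" in n else 120))
E
python3 fit.py
```

```text
green top [320.8 203.6] 75 0.6 green scene [336.2 230.2] 61 0.8 [589.6  40.5  59.4]
blue top [338.4 204.7] 81 0.7 blue scene [319.8 233.5] 63 0.5 [587.5  -4.5  59.8]
chime top [301.3 231.1] 98 0.7 chime scene [343.9 210.5] 70 0.5 [518.5  88.8  48.7]
talk top [336.4 233.5] 500 0.8 talk scene [312.8 217.1] 331 0.2 [514.5  -1.4  47.7]
white top [303.1 202. ] 62 0.9 white scene [352.2 226.6] 58 0.9 [592.2  85.4  60.8]
mic top [246 210] 498 79.0 mic scene [394 160] 8 5.0 [554.4 203.  230.6]
[ 5.84739e+02  4.05510e+01 -4.60000e-02  6.57900e+00  0.00000e+00
  4.49640e+01 -4.52820e+01] [-0.4 -0.3 -0.4 -0.3 -0.3 -0.3 -0.4 -0.2 -0.3 -0.3 -0.3 -0.  -0.2 -0.2
 -0.3 -0.3 -0.2 -0.  -0.4 -0.1 -1.2  0. ]
white [592.   85.3  60.9]
green [589.9  40.3  60.9]
blue [587.9  -4.6  60.9]
chime [518.9  88.6  49.4]
talk [514.8  -1.6  49.4]
bottle cap [ 522.92141342 -207.69381596  205.        ]
bottle body [ 522.27602863 -203.70205235  120.        ]
```

Call:
move_arm(
  rows=[
    [0, 0, 0, -10, 0],
    [0, 0, 0, -10, 0],
    [0, 0, 0, -10, 0],
    [0, 0, 0, -10, 0],
    [0, 0, 0, -10, 0],
    [0, 0, 0, -10, 0],
    [0, 0, 0, -10, 0],
    [0, 0, 0, -4.1, 0],
  ],
)

```text
t: 2.1
ee_pos: [143.0, -608.4, 222.7]
orientation: [-2.269, -2.173, -0.0]
ft_force: [0.2, -0.9, 0.1]
width: 11.4
grasp_force: 0.0
```

Call:
move_arm(
  rows=[
    [4.8, 2.9, 0, 0, 0],
    [4.8, 2.9, 0, 0, 0],
    [4.8, 2.9, 0, 0, 0],
    [4.8, 2.9, 0, 0, 0],
    [4.8, 2.9, 0, 0, 0],
    [4.8, 2.9, 0, 0, 0],
    [4.8, 2.9, 0, 0, 0],
    [4.8, 2.9, 0, 0, 0],
    [4.8, 2.9, 0, 0, 0],
    [4.8, 2.9, 0, 0, 0],
  ],
)

```text
t: 3.35
ee_pos: [456.1, -140.9, 223.0]
orientation: [2.272, 2.168, 0.001]
ft_force: [0.1, -1.3, -0.0]
width: 0.5
grasp_force: 0.0
```

Run:
```python
from h import *
o=get_obs(); p=o["ee_pos"]; M=R.from_rotvec(o["orientation"]).as_matrix()
print(p,o["width"],o["qpos"],M.round(3).tolist()); print(M.T@(np.array([585,40,150])-p))
im=optics.get_image("wrist"); cv2.imwrite("pics/w1.png",im); print(cal("wrist")[2])
```

```text
[ 456.0827424  -140.85088231  223.0166456 ] 0.5399139977235078 [-3.24433158e-01  2.04387044e-01  1.94794208e+00 -6.45921492e-05
  9.88370924e-01 -2.77717109e-01] [[0.047, 0.999, 0.001], [0.999, -0.047, -0.0], [-0.0, 0.001, -1.0]]
[186.6912821  120.27605455  73.06276318]
[461.81246771 -56.6497957  386.29746131]
```

View pics/w1.png

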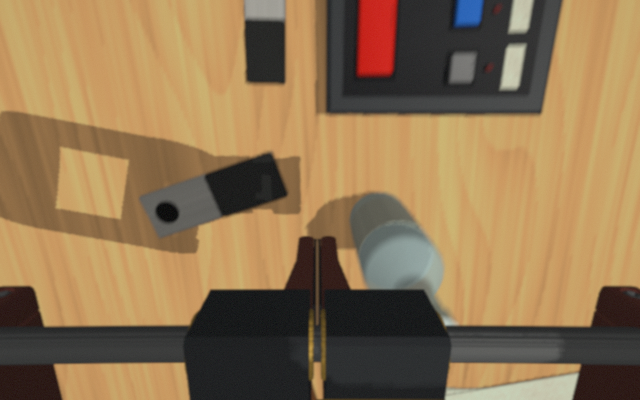

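The wrist view shows the shut fingertips at about (318,240), with the long side of the gripper body lying along world x. The console is at the upper right (grey key (462,67), red bar (377,35)) and the bottle is beside the path, with the body well above it. Next I move above the green key.

Call:
move_arm(
  rows=[
    [4.7, 3.0, 0, 0, 0],
    [4.7, 3.0, 0, 0, 0],
    [4.7, 3.0, 0, 0, 0],
    [4.6, 3.0, 0, 0, 0],
    [0, 0, 4.0, 0, 0],
    [0, 0, 4.0, 0, 0],
    [0, 0, 0, 0, 0],
  ],
)

```text
t: 4.28
ee_pos: [581.4, 38.8, 140.0]
orientation: [-2.269, -2.167, 0.007]
ft_force: [0.9, -0.2, 1.2]
width: 0.6
grasp_force: 0.0
```

```bash
cat > w.py <<'E'
from h import *; import sys
from fit import cent
o=get_obs(); p=o["ee_pos"]; C=cal("wrist"); im=optics.get_image("wrist"); cv2.imwrite("pics/%s.png"%sys.argv[1],im)
M=R.from_rotvec(o["orientation"]).as_matrix(); print(o["t"],p.round(1),o["ft_force"].round(1))
E0=dict(green=(589.9,40.3,60.9),blue=(587.9,-4.6,60.9),chime=(518.9,88.6,49.4),talk=(514.8,-1.6,49.4),white=(592,85.3,60.9))
for k,e in E0.items():
    e=np.array(e); q=proj(C,e)[0]
    try: c,a,d=cent(im,k,q); w=atz(C,c,e[2]); print(k,q.round(),c.round(),a,w.round(1),"tool",(M.T@(w-p)).round(1))
    except Exception as x: print(k,q.round(),x)
E
python3 w.py w2
```

```text
4.275 [581.4  38.8 140. ] [ 0.9 -0.2  1.2]
green [330. 205.] [327. 204.] 992 [588.   41.2  60.9] tool [ 2.7  6.9 79.1]
blue [329. 262.] [317. 262.] 100 [578.4  -4.5  60.9] tool [-43.3  -0.5  79.2]
chime [228. 140.] [225. 140.] 1353 [516.9  89.2  49.4] tool [ 47.5 -66.3  91. ]
talk [236. 255.] [233. 240.] 4066 [513.8  11.   49.4] tool [-30.8 -65.7  91.1]
white [331. 143.] [328. 142.] 1104 [590.   86.   60.9] tool [47.6  6.9 79.1]
```

View pics/w2.png

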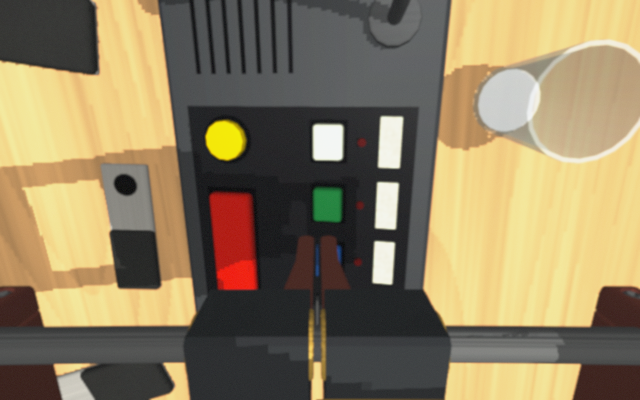

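The view shows green at (327,204), white at (328,142) and chime at (225,140), within 2 mm of the estimate. The tapered tips sit straight in front. I descend over green.

Call:
move_arm(
  rows=[
    [0.2, 0.5, 2.0, 0, 0],
    [0, 0, 2.5, 0, 0],
    [0, 0, 2.0, 0, 0],
    [0, 0, 0.8, 0, 0],
    [0, 0, 0.2, 0, 0],
    [0, 0, 0, 0, 0],
  ],
)

```text
t: 5.08
ee_pos: [589.2, 40.5, 68.2]
orientation: [2.272, 2.169, 0.001]
ft_force: [0.4, 1.3, 0.6]
width: 0.4
grasp_force: 0.0
```

```bash
python3 w.py w3
```

```text
5.075 [589.2  40.5  68.2] [0.4 1.3 0.6]
green [319. 251.] [314. 236.] 533 [587.5  48.9  60.9] tool [ 8.3 -2.1  7.3]
blue [319. 324.] [317. 315.] 58 [587.1   1.5  60.9] tool [-39.1  -0.3   7.3]
chime [179. 163.] [174. 161.] 2483 [516.8  89.4  49.4] tool [ 45.5 -74.6  18.7]
talk [196. 313.] [186. 272.] 4571 [512.9  25.2  49.4] tool [-18.9 -75.5  18.7]
white [319. 167.] [315. 166.] 2067 [589.8  85.9  60.9] tool [45.4 -1.6  7.3]
```

Call:
move_arm(
  rows=[
    [0.05, -0.4, 0, 0, 0],
    [0, 0, 0.2, 0, 0],
    [0, 0, 0.2, 0, 0],
    [0, 0, 0.2, 0, 0],
    [0, 0, 0, 0, 0],
  ],
)

```text
t: 5.75
ee_pos: [585.1, 41.2, 61.7]
orientation: [2.273, 2.169, 0.0]
ft_force: [0.2, 0.4, 0.8]
width: 0.7
grasp_force: 0.3
```

Call:
move_arm(
  rows=[
    [0, 0, 0.1, 0, 0],
    [0, 0, 0.1, 0, 0],
    [0, 0, 0.1, 0, 0],
    [0, 0, 0, 0, 0],
  ],
)

```text
t: 6.25
ee_pos: [585.3, 41.2, 59.0]
orientation: [2.272, 2.168, 0.001]
ft_force: [1.8, -0.5, 4.3]
width: 0.5
grasp_force: 2.0
```

Call:
move_arm(
  rows=[
    [0, 0, 0.1, 0, 0],
    [0, 0, 0.1, 0, 0],
    [0, 0, 0.1, 0, 0],
    [0, 0, 0, 0, 0],
  ],
)

```text
t: 6.75
ee_pos: [585.5, 41.2, 58.5]
orientation: [2.272, 2.168, 0.002]
ft_force: [-7.8, -0.3, 28.3]
width: 0.5
grasp_force: 14.8
```

Call:
move_arm(
  rows=[
    [0, 0, -0.4, 0, 0],
    [0, 0, -1.2, 0, 0],
    [-1.5, -1.5, -5, 0, 0],
    [-3, -1.5, -3, 0, 0],
    [0, 0, 0, 0, 0],
    [0, 0, 0, 0, 0],
  ],
)

```text
t: 7.5
ee_pos: [552.5, -2.1, 151.2]
orientation: [-2.273, -2.168, 0.0]
ft_force: [-1.0, -0.1, -0.3]
width: 0.6
grasp_force: 0.0
```

```bash
python3 w.py w4
python3 - <<'E'
from h import *
a=cv2.imread("pics/w4.png")
cv2.imwrite("pics/w4c.png",cv2.resize(a[0:290,150:450],None,fx=2,fy=2,interpolation=3))
E
```

```text
7.5 [552.5  -2.1 151.2] [-1.  -0.1 -0.3]
green [367. 145.] [364. 143.] 1028 [588.   41.7  60.9] tool [45.4 33.4 90.3]
blue [364. 204.] [362. 203.] 966 [586.1  -3.7  60.9] tool [-0.  33.6 90.3]
chime [264.  79.] [261.  78.] 1419 [516.7  89.4  49.4] tool [ 89.7 -40.1 101.8]
talk [270. 200.] [267. 195.] 5228 [513.3   2.5  49.4] tool [  2.7 -39.4 101.8]
white [370.  78.] [366.  77.] 1189 [589.8  86.2  60.9] tool [90.  33.1 90.3]
```

View pics/w4c.png

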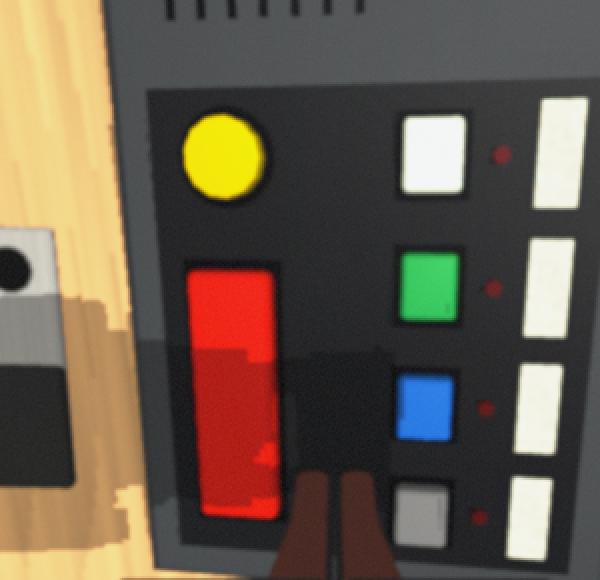

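Run:
```python
from h import *
from fit import cent,seeds
im=optics.get_image("scene"); cv2.imwrite("pics/scene1.png",im); i0=cv2.imread("pics/scene0.png")
for k in ("green","blue","white","chime","talk"):
    print(k,*[(cent(i,k,np.array(seeds["scene"][k]))[0].round(2),cent(i,k,np.array(seeds["scene"][k]))[1]) for i in (i0,im)])
C=cal("scene"); print(proj(C,[[588.5,41,61],[589.3,41,56]]))
w=np.hstack([cv2.resize(i[195:255,285:375],None,fx=4.4,fy=4.4,interpolation=3) for i in (i0,im)]); cv2.imwrite("pics/s1c.png",w)
```

```text
green (array([336.2 , 230.16]), np.int32(61)) (array([336.22, 230.82]), np.int32(51))
blue (array([319.79, 233.49]), np.int32(63)) (array([319.79, 233.49]), np.int32(63))
white (array([352.24, 226.57]), np.int32(58)) (array([352.24, 226.57]), np.int32(58))
chime (array([343.87, 210.54]), np.int32(70)) (array([343.87, 210.54]), np.int32(70))
talk (array([312.79, 217.1 ]), np.int32(331)) (array([313.09, 217.22]), np.int32(316))
[[335.84436877 229.42117547]
 [335.9035333  230.87660571]]
```

View pics/s1c.png

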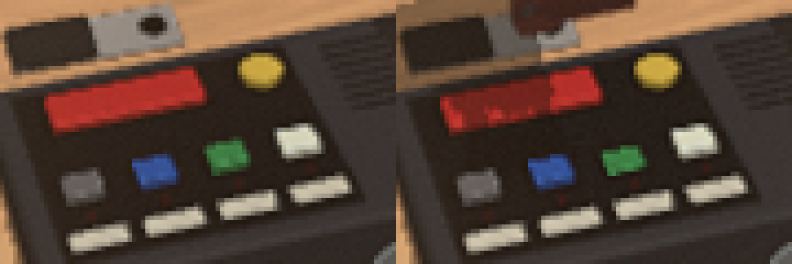

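The crops compare before and after. The green key now sits visibly lower (about 0.7 px), and white, blue and chime are unchanged, so the console did not move. Chime next.

Call:
move_arm(
  rows=[
    [4.5, -2.1, 0, 0, 0],
    [4.4, -2.1, 0, 0, 0],
    [0, 0, 4, 0, 0],
    [0, 0, 3.5, 0, 0],
    [0, 0, 1.6, 0, 0],
    [0, 0, 0, 0, 0],
    [0, 0, 0, 0, 0],
  ],
)

```text
t: 8.48
ee_pos: [515.7, 88.6, 61.3]
orientation: [2.273, 2.168, 0.001]
ft_force: [0.3, -0.1, -0.3]
width: 0.6
grasp_force: 0.0
```

Call:
move_arm(
  rows=[
    [0, -0.2, 0.4, 0, 0],
    [0, 0, 0.4, 0, 0],
    [0, 0, 0.2, 0, 0],
    [0, 0, 0.2, 0, 0],
    [0, 0, 0, 0, 0],
  ],
)

```text
t: 9.1
ee_pos: [513.6, 88.6, 48.9]
orientation: [2.272, 2.168, 0.001]
ft_force: [1.3, -1.3, 3.6]
width: 0.3
grasp_force: 1.9
```

Call:
move_arm(
  rows=[
    [0, 0, 0.15, 0, 0],
    [0, 0, 0.15, 0, 0],
    [0, 0, 0.15, 0, 0],
    [0, 0, 0, 0, 0],
  ],
)

```text
t: 9.6
ee_pos: [514.1, 88.6, 46.6]
orientation: [2.272, 2.168, 0.003]
ft_force: [-5.0, -1.6, 31.5]
width: 0.1
grasp_force: 16.1
```

Call:
move_arm(
  rows=[
    [0, 0, -0.6, 0, 0],
    [0, 0, -1.4, 0, 0],
    [0, 0, -1.5, 0, 0],
    [-4.5, 0.1, 0, 0, 0],
    [-4.5, 0, 0, 0, 0],
    [0, 0, 1.0, 0, 0],
    [0, 0, 0.8, 0, 0],
    [0, 0, 0, 0, 0],
    [0, 0, 0, 0, 0],
  ],
)

```text
t: 10.72
ee_pos: [509.7, -0.5, 61.1]
orientation: [-2.271, -2.17, 0.0]
ft_force: [-0.9, 0.4, 1.3]
width: 0.3
grasp_force: 0.0
```

```bash
python3 w.py w5
python3 - <<'E'
from h import *
from fit import cent,seeds
im=optics.get_image("scene")
for k in ("green","blue","white","chime"): print(k,*cent(im,k,np.array(seeds["scene"][k]))[:2])
E
```

```text
10.725 [ 5.097e+02 -5.000e-01  6.110e+01] [-0.9  0.4  1.3]
green [484. 172.] [478. 168.] 2322 [587.   42.1  60.9] tool [46.  75.3  0.1]
blue [472. 258.] [468. 257.] 2235 [586.1  -3.6  60.9] tool [ 0.3 76.5  0.1]
chime [329.  71.] [324.  70.] 3159 [516.7  89.5  49.4] tool [90.2  2.9 11.7]
talk [327. 249.] [326. 206.] 6166 [515.   22.9  49.4] tool [23.6  4.3 11.7]
white [499.  69.] [496.  67.] 3049 [590.4  86.4  60.9] tool [90.5 76.7  0.1]
green [336.19230769 230.88461538] 52
blue [319.84375 233.4375 ] 64
white [352.24137931 226.56896552] 58
chime [343.87142857 210.54285714] 70
```

Call:
move_arm(
  rows=[
    [0, 0, 0.4, 0, 0],
    [0, 0, 0.4, 0, 0],
    [0, 0, 0.3, 0, 0],
    [0, 0, 0.3, 0, 0],
    [0, 0, 0.15, 0, 0],
    [0, 0, 0, 0, 0],
    [0, 0, 0, 0, 0],
  ],
)

```text
t: 11.7
ee_pos: [510.6, -1.3, 47.1]
orientation: [2.272, 2.168, 0.002]
ft_force: [-2.8, 1.1, 19.3]
width: 0.0
grasp_force: 9.3
```

Call:
move_arm(
  rows=[
    [0, 0, 0.08, 0, 0],
    [0, 0, 0, 0, 0],
    [0, 0, 0, 0, 0],
  ],
)

```text
t: 12.08
ee_pos: [510.7, -1.4, 46.8]
orientation: [2.272, 2.168, 0.002]
ft_force: [-5.2, 0.9, 25.8]
width: 0.2
grasp_force: 13.3
```

Run:
```python
from h import *
from fit import cent,seeds
im=optics.get_image("scene"); cv2.imwrite("pics/s2.png",im)
for k in ("green","blue","white","chime"): print(k,*cent(im,k,np.array(seeds["scene"][k]))[:2])
o=get_obs(); print(o["ee_pos"],o["ft_force"])
cv2.imwrite("pics/s2c.png",cv2.resize(im[150:300,200:460],None,fx=3,fy=3,interpolation=3))
```

```text
green [336.21568627 230.82352941] 51
blue [319.79365079 233.49206349] 63
white [352.24137931 226.56896552] 58
chime [343.92957746 210.57746479] 71
[510.6683818   -1.34194363  46.86306659] [-5.04317758  0.80904486 25.67663257]
```

View pics/s2c.png

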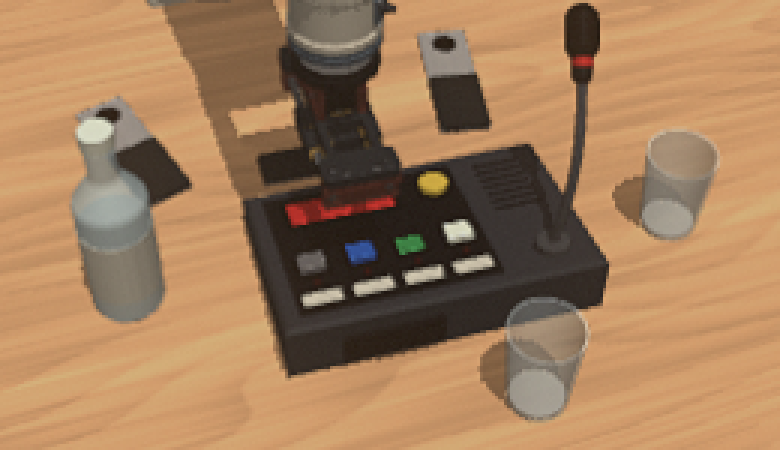

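The picture shows the fingers on the red bar at about (345,205) in the crop, green down, chime up, and the console, bottle and glasses unmoved. The push holds steady at 26 N against a hard stop, so I hand the job in.

```bash
python3 -c "from workcell import close_job; print(close_job())"
```

```text
the job is handed in; nothing more can be done
None
```

I handed the job in at about 12 s: the green key stayed down, the chime key was pressed and came back up, and the fingers were still holding the talk bar down at about 26 N; the last camera check showed nothing else moved.

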